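# Make up a sampling kit and an extraction kit

### The arm

A 6-joint arm with a two-finger parallel gripper is mounted at the origin on the work surface. World frame = base frame: x ahead of the robot, y to its left, z up, the work surface at z = 0. Lengths are in mm, angles in rad, forces in N, time in s.
With the tool pointing down it reaches from about 350 to 775 mm from the base axis. Payload 7.3 kg.
Tool frame: the origin (TCP) lies at the very end of the fingers, on their centre line; the grasp point (between the pads) lies 19 mm behind it; x points along the fingers, y is the direction in which the jaws open and shut, and the axes are right-handed (so a half turn about x gives the same grasp; the last joint's range is limited). The gripper opens to 92 mm and grips with 3 to 60 N. Pads are 19 mm wide; open, the fingers measure 130 mm over their backs; the gripper's body (75 mm by 190 mm) begins 47 mm behind the grasp point.
Start: joints at [1.099, 0.342, 1.524, -0, 1.275, -0.146], TCP at [168.021, 497.407, 226.741] pointing down, gripper open.
Joint ranges: [-2.53, 2.53], [-0.77, 2.02], [0.04, 2.7], [-1, 4.14], [0.28, 2.66], [-3.11, 3.11]. Speed limits (rad/s): [2.57, 2.57, 3.14, 3.14, 3.14, 3.14].

### API

Orientations are given as [roll, pitch, yaw] about the fixed x, y, z axes, in that order (R = Rz(yaw) Ry(pitch) Rx(roll)).
In Python, from plant import bot gives the robot as it stands.
- The arm moves only by the tool step_arm, never from a script. Its argument "targets" is a list that holds one entry, the list of rows, each a list of 4 numbers: the shift along the tool's x, y, z in m, then the turn about the tool's x in degrees. A call has exactly 5 rows; each row is the pose to reach, as a shift and turn from the pose measured when the call began, along the tool's axes at that moment; what a row does not reach only later rows make up. A row lasts 1/12 s, in which the tool goes at most 41.7 mm and 7.16 degrees, less where a joint would pass 70% of its speed; a pose out of reach is approached as far as the arm can. A call with a gripper value outside its range is refused whole. "jaw" is the closure, from 0 (fully open) to 1 (shut), set as the call begins (left out, the last holds). The fingers move at their own pace and stop on an object; the grip force is fixed at half the most. Time passes only in rows, so rows that repeat a pose let the fingers close, or fill a call up. It gives the time, the measured TCP pose, the force and the opening at its end, in the units of the state.
- bot.get_obs(): the state, without advancing time (a new reading comes with each control period).
- bot.capture(name): name is "scene" or "top" or "wrist"; returns a dict with "color" (400x640x3 uint8, red, green, blue), "depth" (400x640 float32, mm along the optical axis (not along the pixel's ray), 0 where there is no reading), "fov_y" (degrees; the focal length in pixels is half the picture's height over the tangent of half this angle, whatever the lens; pixels are square), "cx", "cy" (the principal point, pixels), "rvec" (rotation vector, rad) and "tvec" (3), from world to camera coordinates, as OpenCV has them. Camera axes: x right, y down, z forward; pixel columns grow to the right and rows downward; lengths in mm; the calibration is good to about 2 mm. The wrist camera is an equidistant fisheye: a pixel r from the principal point sees the ray r / f radians off the axis. A picture is of the moment at which its call begins.
- bot.close_job(): hands the job in, once; it reports no verdict.
The state is a dict: "time": time; "joint_positions": joint angles; "dq": joint speeds; "tau": joint torques, N m; "tool_pos": TCP position; "tcp_rot": TCP orientation; "contact_force": force on the tool from outside, world axes, zero at the start; "moment": the same for the moment, N m; "grip_width": finger opening in mm.
Only numpy, scipy, OpenCV 4.12 (cv2) and the standard library are available. Lean on these libraries where they do the work, as an engineer would, in place of code of your own. Each camera call takes 0.05 s, during which the arm holds its last target. There are 200 camera calls.

### The job

Make up the two kits from the stock on the bench. Blue tray: the scoop lying in the long slot, and the white jar with the red lid and the green-capped vial standing upright, one in each of the two cells; yellow tray: the black-capped amber bottle and the orange-capped vial standing upright, one in each of its two cells (its tweezers already lie in the slot). Set the glass and the jar down, do not drop them or knock them over, and leave the white-capped vial and the white-capped bottle standing where they are.

Things in the scene. Friction and masses are not known exactly. Their poses are not given: they have to be found in the camera images.
- blue_tray: blue kit tray, fixed to the bench, 144 (x) by 148 (y, plus a 9 mm lip at each end) by 24 mm high; walls, dividers (rim-high) and floor 4 mm thick. Origin: centre of underside. Its -x half, roughly towards the robot, has two cells 66 x 68 mm inside, centred at (x, y) = (-35, +36) and (-35, -36) mm; its +x half is one slot 66 (x) by 140 mm (y) inside, centred at (+35, 0) mm
- yellow_tray: yellow kit tray, fixed to the bench, 144 (x) by 148 (y, plus a 9 mm lip at each end) by 24 mm high; walls, dividers (rim-high) and floor 4 mm thick. Origin: centre of underside. Its -x half, roughly towards the robot, has two cells 66 x 68 mm inside, centred at (x, y) = (-35, +36) and (-35, -36) mm; its +x half is one slot 66 (x) by 140 mm (y) inside, centred at (+35, 0) mm, with fixed tweezers lying in it
- scoop: sampling scoop lying flat on the bench, 114 mm long: black plastic handle 12 mm wide, 10 mm high from x = -57 to +18 mm, thin steel shank, open steel bowl 19 mm wide, 9 mm high from x = +30 to +57 mm; 30 g. Origin: centre of its underside, midway along it, also the place to grip; x along it, handle to bowl; z up. May lie in the slot either way round
- jar: white plastic jar with a wider ribbed red screw lid, standing on the bench among the stock; body 47 mm diameter up to 39 mm, lid 50 mm diameter from 39 to 56 mm, 56 mm high, about 60 g. Origin: centre of its underside, z up
- vial_green: clear glass sample vial with a green screw cap, standing on the bench among the stock; 28 mm diameter, 61 mm high (glass to 46 mm, cap 25 mm diameter from 48 to 61 mm), about 30 g. Origin: centre of its underside, z up
- vial_orange: clear glass sample vial with an orange screw cap, standing on the bench among the stock; 28 mm diameter, 61 mm high (glass to 46 mm, cap 25 mm diameter from 48 to 61 mm), about 30 g. Origin: centre of its underside, z up
- vial_white: clear glass sample vial with a white screw cap, standing on the bench among the stock; 28 mm diameter, 61 mm high (glass to 46 mm, cap 25 mm diameter from 48 to 61 mm), about 30 g. Origin: centre of its underside, z up. Not part of either kit: it stays where it stands
- bottle_black: amber glass bottle with a paper band and a black screw cap, standing on the bench among the stock; body 40 mm diameter up to 55 mm, then shoulder and neck, cap 28 mm diameter from 69 to 88 mm, 88 mm high, about 110 g. Origin: centre of its underside, z up
- bottle_white: amber glass bottle with a paper band and a white screw cap, standing on the bench among the stock; body 40 mm diameter up to 55 mm, then shoulder and neck, cap 28 mm diameter from 69 to 88 mm, 88 mm high, about 110 g. Origin: centre of its underside, z up. Not part of either kit: it stays where it stands

How it is judged (in metres and radians):
At the end, for the whole second after the job is handed in: Jar and green vial, black-capped bottle and orange vial: upright (0.12 rad) on the floor, one per cell of their own tray (23 mm from its centre along x and y). Scoop flat on the blue slot's floor, its middle 20 mm from the slot's along y. White-capped ones within 20 mm of their start. All at rest (((x of jar in the frame of blue_tray between -0.058 and -0.012 m and y of jar in the frame of blue_tray between 0.012 and 0.06 m and x of vial_green in the frame of blue_tray between -0.058 and -0.012 m and y of vial_green in the frame of blue_tray between -0.06 and -0.012 m) or (x of jar in the frame of blue_tray between -0.058 and -0.012 m and y of jar in the frame of blue_tray between -0.06 and -0.012 m and x of vial_green in the frame of blue_tray between -0.058 and -0.012 m and y of vial_green in the frame of blue_tray between 0.012 and 0.06 m)) and ((x of bottle_black in the frame of yellow_tray between -0.058 and -0.012 m and y of bottle_black in the frame of yellow_tray between 0.012 and 0.06 m and x of vial_orange in the frame of yellow_tray between -0.058 and -0.012 m and y of vial_orange in the frame of yellow_tray between -0.06 and -0.012 m) or (x of bottle_black in the frame of yellow_tray between -0.058 and -0.012 m and y of bottle_black in the frame of yellow_tray between -0.06 and -0.012 m and x of vial_orange in the frame of yellow_tray between -0.058 and -0.012 m and y of vial_orange in the frame of yellow_tray between 0.012 and 0.06 m)) and z of jar in the frame of blue_tray between 0 and 0.01 m and angle between each of jar, vial_green, bottle_black, vial_orange, vial_white, bottle_white's own z axis and vertical below 0.12 rad and linear speed of each of jar, vial_green, bottle_black, vial_orange, scoop, vial_white, bottle_white below 0.03 m/s and angular speed of each of jar, vial_green, bottle_black, vial_orange, scoop, vial_white, bottle_white below 0.3 rad/s and z of vial_green in the frame of blue_tray between 0 and 0.01 m and z of bottle_black in the frame of yellow_tray between 0 and 0.01 m and z of vial_orange in the frame of yellow_tray between 0 and 0.01 m and x of scoop in the frame of blue_tray between 0.005 and 0.065 m and y of scoop in the frame of blue_tray between -0.02 and 0.02 m and z of scoop in the frame of blue_tray between 0 and 0.014 m and angle between scoop's own x axis and vertical above 1.45 rad and distance of each of vial_white, bottle_white from where it was at the start of the episode below 0.02 m); the robot touches nothing.
It fails at once if the white-capped vial or the white-capped bottle was shifted more than 20 mm or knocked over (distance of any of vial_white, bottle_white from where it was at the start of the episode above 0.02 m or angle between any of vial_white, bottle_white's own z axis and vertical above 0.5 rad).
It fails at once if a jar, vial or bottle was dropped into its tray (fell faster than 0.65 m/s below the tray's rim) ((linear speed of jar above 0.65 m/s and z of jar in the frame of blue_tray below 0.024 m and horizontal distance between jar and blue_tray below 0.09 m) or (linear speed of vial_green above 0.65 m/s and z of vial_green in the frame of blue_tray below 0.024 m and horizontal distance between vial_green and blue_tray below 0.09 m) or (linear speed of bottle_black above 0.65 m/s and z of bottle_black in the frame of yellow_tray below 0.024 m and horizontal distance between bottle_black and yellow_tray below 0.09 m) or (linear speed of vial_orange above 0.65 m/s and z of vial_orange in the frame of yellow_tray below 0.024 m and horizontal distance between vial_orange and yellow_tray below 0.09 m)).
It fails at once if a jar, vial or bottle of the kits was knocked over (angle between any of jar, vial_green, bottle_black, vial_orange's own z axis and vertical above 1 rad).
It also fails if it takes over 122 s, if anything falls off the work surface, if the arm or the gripper's body presses on something with over 40 N, if the wrist force passes 120 N, or if a joint passes its speed limit or range.

## Working session

There is one attempt and no reset: what is moved stays moved. The work goes in short steps, Python scripts to look and compute and a tool call to move; the robot and the scene stay as the last step left them, time stands still between calls to the robot, and variables do not carry over. Pictures are saved under pics/ and viewed, about 12 in all and at most 16, crops included, and the job is handed in when it is done.

Besides the shell and the picture viewer there is one more tool, called after "Call:" as name([rows], argument=value, ...), one row to a line, values as JSON. step_arm: Moves the arm, as the interface text tells. Its arguments: {"type":"object","properties":{"targets":{"type":"array","items":{"type":"array","items":{"type":"array","items":{"type":"number"}}}},"jaw":{"type":"number"}},"required":["targets"]}

```bash
ls; mkdir -p pics
cat > h.py <<'E'
import numpy as np,cv2
from plant import bot
def cap(n,save=None):
    c=bot.capture(n)
    if save: cv2.imwrite('pics/'+save,c['color'][...,::-1])
    return c
def cam(c):
    f=c['color'].shape[0]/2/np.tan(np.radians(c['fov_y'])/2)
    R=cv2.Rodrigues(np.array(c['rvec'],float))[0];t=np.array(c['tvec'],float).ravel()
    return f,R,t
def ray(c,u,v,z,fish=False):
    """pixel -> world point on plane z"""
    f,R,t=cam(c);x,y=u-c['cx'],v-c['cy']
    if fish:
        r=np.hypot(x,y)+1e-9;th=r/f;d=np.array([np.sin(th)*x/r,np.sin(th)*y/r,np.cos(th)])
    else: d=np.array([x/f,y/f,1.])
    o=-R.T@t;d=R.T@d
    return o+d*(z-o[2])/d[2]
E
python3 - <<'E'
from h import *
for n in('scene','top'):
    c=cap(n,n+'0.png');print(n,c['fov_y'],c['cx'],c['cy'],c['rvec'],c['tvec'],-cam(c)[1].T@cam(c)[2])
s=bot.get_obs();print(s)
E
```

```text
pics
scene 49.04663319458373 321.10089991982875 197.96825063535937 [ 1.65638909  1.70885176 -0.82787064] [  28.91601818 -329.29483441 1440.84211334] [1337.29983587    8.24707856  629.96694703]
top 47.569901958019834 319.85059147595393 201.61582753908243 [ 2.11645092 -2.17906027  0.14806251] [  5.76142222 562.97900401 995.06280664] [ 418.79038209  -10.73154422 1063.78004866]
{'time': 0.1, 'joint_positions': array([ 1.09900140e+00,  3.42651723e-01,  1.52490523e+00, -1.40958290e-05,
        1.27537866e+00, -1.45997303e-01]), 'dq': array([-0.00141993, -0.00097537, -0.00133808, -0.00143547,  0.00029664,
        0.00123224]), 'tau': array([ 2.34999818e-03, -4.32007349e+01, -2.44693458e+01,  7.21004116e-02,
        5.25158504e-02, -7.90474382e-05]), 'tool_pos': array([167.85490511, 497.07406343, 226.12081372]), 'tcp_rot': array([-1.70675666,  1.5694533 , -2.03255017]), 'contact_force': array([ 0.14943674,  0.26902248, -0.54122026]), 'moment': array([-0.02068661, -0.005989  ,  0.00457492]), 'grip_width': 92.21070917544054}
```

View pics/scene0.png

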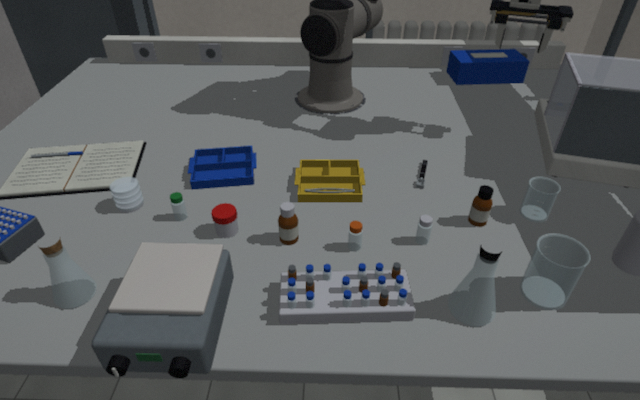

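View pics/top0.png

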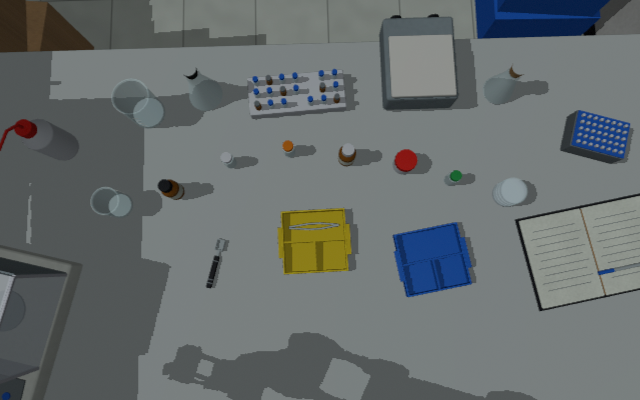

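The scene view shows the blue tray at (222,167), the yellow one at (330,180), and the stock in a row in front of them. The top view (up is +x, right is -y) has these caps:

| Object | Pixel |
|---|---|
| Green vial | (456,176) |
| Red jar lid | (405,160) |
| White bottle | (348,150) |
| Orange vial | (288,146) |
| White vial | (227,158) |
| Black bottle | (166,186) |

The scoop lies from (211,285) to (221,240).

```bash
cat > m.py <<'E'
from h import *
c=cap('top');img=c['color'];hsv=cv2.cvtColor(img,cv2.COLOR_RGB2HSV)
def blob(lo,hi,box):
    m=cv2.inRange(hsv,lo,hi);k=np.zeros_like(m);x0,y0,x1,y1=box;k[y0:y1,x0:x1]=m[y0:y1,x0:x1]
    cs,_=cv2.findContours(k,cv2.RETR_EXTERNAL,cv2.CHAIN_APPROX_NONE);return max(cs,key=cv2.contourArea)
items=dict(green=((50,120,40),(85,255,255),(440,160,475,195),57),
 jar=((0,140,60),(8,255,255),(385,140,425,180),50),
 orange=((5,150,100),(20,255,255),(270,130,305,165),57),
 bwhite=((0,0,140),(180,70,255),(335,140,360,160),82),
 vwhite=((0,0,185),(180,40,255),(215,145,240,168),57),
 bblack=((0,0,0),(180,255,38),(150,170,175,196),82))
for n,(lo,hi,b,z) in items.items():
    k=blob(lo,hi,b);(u,v),r=cv2.minEnclosingCircle(k);M=cv2.moments(k)
    print(n,'px',round(u),round(v),round(r,1),'xy',ray(c,u,v,z)[:2].round(1),cv2.contourArea(k), 'cen',ray(c,M['m10']/M['m00'],M['m01']/M['m00'],z)[:2].round(1))
for n,lo,hi,b in(('blue',(105,120,50),(125,255,255),(380,210,480,305)),('yellow',(20,120,60),(35,255,255),(260,190,365,290))):
    k=blob(lo,hi,b)
    P=np.array([ray(c,*p[0],24)[:2] for p in k],np.float32)
    print(n,cv2.minAreaRect(P))
k=blob((0,0,0),(180,255,60),(200,235,225,290));P=np.array([ray(c,*p[0],8)[:2] for p in k],np.float32);print('handle',cv2.minAreaRect(P))
cv2.imwrite('pics/crop1.png',cv2.resize(img[125:300,145:245,::-1],None,fx=3.4,fy=3.4,interpolation=cv2.INTER_CUBIC))
cv2.imwrite('pics/crop2.png',cv2.resize(img[130:305,265:485,::-1],None,fx=3.4,fy=3.4,interpolation=cv2.INTER_CUBIC))
E
python3 m.py
```

```text
green px 456 176 5.7 xy [ 610.9 -318.3] 79.0 cen [ 611.3 -318.7]
jar px 406 160 11.1 xy [ 651.2 -209.5] 351.5 cen [ 651.2 -209.2]
orange px 287 146 5.1 xy [691.8  59.8] 65.5 cen [692.   59.6]
bwhite px 348 149 5.6 xy [673.9 -75.8] 83.0 cen [673.7 -76.4]Traceback (most recent call last):
  File "m.py", line 13, in <module>
    k=blob(lo,hi,b);(u,v),r=cv2.minEnclosingCircle(k);M=cv2.moments(k)
  File "m.py", line 5, in blob
    cs,_=cv2.findContours(k,cv2.RETR_EXTERNAL,cv2.CHAIN_APPROX_NONE);return max(cs,key=cv2.contourArea)
                                                                            ~~~^^^^^^^^^^^^^^^^^^^^^^^^
ValueError: max() iterable argument is empty
```

```bash
sed -i 's/(0,0,185),(180,40,255)/(0,0,160),(180,60,255)/' m.py; python3 m.py
```

```text
green px 456 176 5.7 xy [ 610.9 -318.3] 80.0 cen [ 611.3 -318.5]
jar px 406 160 11.2 xy [ 651.6 -208.9] 352.5 cen [ 651.2 -209.1]
orange px 287 146 5.1 xy [691.8  59.8] 66.5 cen [691.9  59.8]
bwhite px 348 149 5.6 xy [673.9 -75.8] 83.0 cen [673.7 -76.4]Traceback (most recent call last):
  File "m.py", line 13, in <module>
    k=blob(lo,hi,b);(u,v),r=cv2.minEnclosingCircle(k);M=cv2.moments(k)
  File "m.py", line 5, in blob
    cs,_=cv2.findContours(k,cv2.RETR_EXTERNAL,cv2.CHAIN_APPROX_NONE);return max(cs,key=cv2.contourArea)
                                                                            ~~~^^^^^^^^^^^^^^^^^^^^^^^^
ValueError: max() iterable argument is empty
```

```bash
sed -i 's/(0,0,160),(180,60,255)/(0,0,145),(180,60,255)/; s/^for n,(lo,hi/cv2.imwrite("pics\/crop1.png",cv2.resize(img[125:300,145:245,::-1],None,fx=3.4,fy=3.4,interpolation=cv2.INTER_CUBIC))\nfor n,(lo,hi/; s/^    cs,_=\(.*\);return.*/    cs,_=\1\n    if not cs: print("none",hsv[y0:y1,x0:x1].reshape(-1,3).max(0),hsv[y0:y1,x0:x1].reshape(-1,3).min(0));return np.zeros((1,1,2),np.int32)\n    return max(cs,key=cv2.contourArea)/; s/M=cv2.moments(k)/M=cv2.moments(k);M["m00"]+=1e-9/' m.py; python3 m.py
```

```text
green px 456 176 5.7 xy [ 610.9 -318.3] 80.0 cen [ 611.3 -318.5]
jar px 406 160 11.2 xy [ 651.6 -208.9] 352.5 cen [ 651.2 -209.1]
orange px 287 146 5.1 xy [691.8  59.8] 65.5 cen [692.   59.6]
bwhite px 348 149 5.6 xy [673.9 -75.8] 83.0 cen [673.7 -76.4]
vwhite px 225 157 4.7 xy [670.1 201. ] 56.0 cen [669.8 201.3]
bblack px 166 186 7.1 xy [602.7 327.6] 122.5 cen [601.8 328. ]
blue ((426.5465393066406, -262.3782653808594), (143.38241577148438, 164.78330993652344), 9.818238258361816)
yellow ((476.033447265625, 5.2521514892578125), (143.2760009765625, 165.06353759765625), 1.5208925008773804)
handle ((412.2472229003906, 240.50869750976562), (11.967687606811523, 73.95098876953125), 74.96150207519531)
```

View pics/crop1.png

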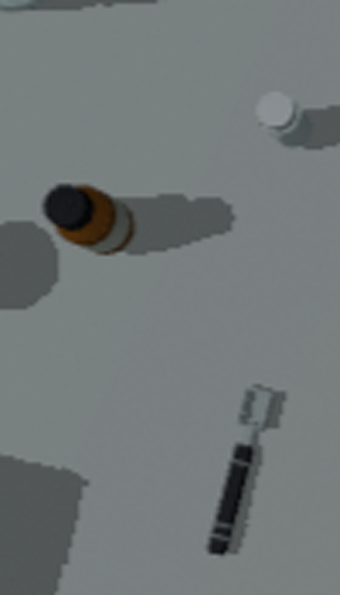

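Measurements are consistent: the tray outlines match the nominal 144 x 166 mm. I'll do the scoop first.

```bash
cat > p.py <<'E'
from h import *
from scipy.spatial.transform import Rotation as Ro
import sys
B=(np.array([426.5,-262.4]),9.8);Y=(np.array([476.,5.3]),1.5)
def tray(T,x,y):
    a=np.radians(T[1]);return T[0]+np.array([np.cos(a)*x-np.sin(a)*y,np.sin(a)*x+np.cos(a)*y])
def plan(x,y,z,ang=None):
    """shift (m, tool axes) and turn (deg) from the present pose to TCP x,y,z, jaw line at ang deg"""
    s=bot.get_obs();R=Ro.from_euler('xyz',s['tcp_rot']).as_matrix()
    d=R.T@(np.array([x,y,z])-s['tool_pos'])/1000
    psi=np.degrees(np.arctan2(R[1,1],R[0,1]));t=0 if ang is None else (psi-ang+90)%180-90
    print('t',round(s['time'],2),'tcp',s['tool_pos'].round(1),'psi',round(psi,1),'tilt',round(np.degrees(np.arccos(-R[2,0])),2),'q1,6',s['joint_positions'][[0,5]].round(2),'w',round(s['grip_width'],1),'F',s['contact_force'].round(1),'| shift',d.round(4),'turn',round(t,1),'len',round(np.linalg.norm(d),3))
if __name__=='__main__': plan(*map(float,sys.argv[1:]))
E
python3 -c "
from p import *
plan(431,235.4,120,75)
for n,T in (('B',B),('Y',Y)):
  for c in ((-35,36),(-35,-36),(35,0)): print(n,c,tray(T,*c).round(1))"
```

```text
t 0.25 tcp [167.9 497.2 226.4] psi 71.3 tilt 0.04 q1,6 [ 1.1  -0.15] w 92.0 F [ 0.9  0.5 -0.4] | shift [ 0.1065 -0.1638  0.333 ] turn -3.7 len 0.386
B (-35, 36) [ 385.9 -232.9]
B (-35, -36) [ 398.1 -303.8]
B (35, 0) [ 461.  -256.4]
Y (-35, 36) [440.1  40.4]
Y (-35, -36) [442.  -31.6]
Y (35, 0) [511.    6.2]
```

Call:
step_arm([
  [[0.021, -0.016, 0.033, 0], [0.042, -0.033, 0.066, 0], [0.063, -0.049, 0.1, 0], [0.075, -0.066, 0.133, 0], [0.08, -0.082, 0.166, -3.7]],
], jaw=0.3)

```text
time: 0.67
tool_pos: [298.8, 364.1, 144.5]
tcp_rot: [-2.074, 1.567, -2.335]
contact_force: [1.2, 0.6, -0.0]
grip_width: 65.7
```

```bash
python3 p.py 431 235.4 120 75
```

```text
t 0.67 tcp [298.8 364.1 144.5] psi 75.1 tilt 0.24 q1,6 [ 0.72 -0.59] w 65.7 F [ 1.2  0.6 -0. ] | shift [ 0.0245 -0.0902  0.1609] turn 0.1 len 0.186
```

Call:
step_arm([
  [[0.005, -0.018, 0.032, 0], [0.01, -0.036, 0.064, 0], [0.015, -0.054, 0.097, 0], [0.02, -0.072, 0.129, 0], [0.025, -0.09, 0.161, 0]],
])

```text
time: 1.08
tool_pos: [432.2, 234.0, 119.3]
tcp_rot: [-2.078, 1.567, -2.339]
contact_force: [-0.5, 0.6, -0.3]
grip_width: 64.1
```

Call:
step_arm([
  [[0.02, 0, 0, 0], [0.05, 0, 0, 0], [0.07, 0, 0, 0], [0.08, 0, 0, 0], [0.08, 0, 0, 0]],
])

```text
time: 1.5
tool_pos: [430.7, 233.2, 37.3]
tcp_rot: [-2.316, 1.563, -2.577]
contact_force: [-0.4, 0.4, 0.4]
grip_width: 64.4
```

```bash
python3 p.py 431 235.4 2.5 75; python3 -c "
from h import *
cap('wrist','w1.png')"
```

```text
t 1.5 tcp [430.7 233.2  37.3] psi 75.0 tilt 0.47 q1,6 [ 0.34 -0.97] w 64.4 F [-0.4  0.4  0.4] | shift [ 0.0348  0.0024 -0.0001] turn 0.0 len 0.035
```

View pics/w1.png

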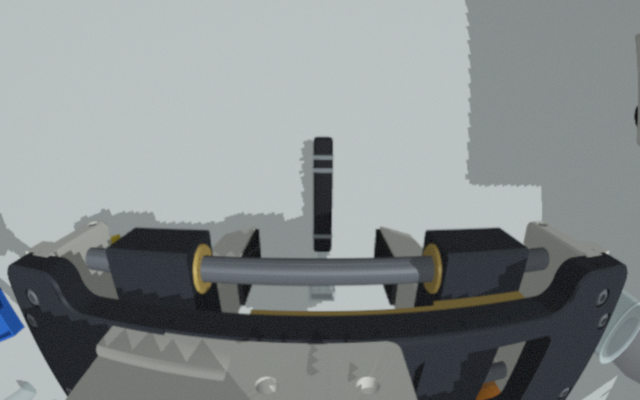

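The wrist view shows the scoop handle at column 322, between pads at about 250 and 385. It is centred and aligned, so I'll descend and grip.

Call:
step_arm([
  [[0.012, 0.002, 0, 0], [0.022, 0.002, 0, 0], [0.03, 0.002, 0, 0], [0.035, 0.002, 0, 0], [0.035, 0.002, 0, 0]],
])

```text
time: 1.97
tool_pos: [431.5, 235.4, 3.2]
tcp_rot: [-2.269, 1.564, -2.53]
contact_force: [0.0, 0.2, -1.0]
grip_width: 64.2
```

Call:
step_arm([
  [[0, 0, 0, 0], [0, 0, 0, 0], [0, 0, 0, 0], [0, 0, 0, 0], [0, 0, 0, 0]],
], jaw=1)

```text
time: 2.38
tool_pos: [431.6, 235.5, 3.4]
tcp_rot: [-2.254, 1.564, -2.515]
contact_force: [-0.5, 0.0, -0.2]
grip_width: 35.9
```

Call:
step_arm([
  [[0, 0, 0, 0], [0, 0, 0, 0], [0, 0, 0, 0], [-0.03, 0, 0, 0], [-0.06, 0, 0, 0]],
])

```text
time: 2.8
tool_pos: [430.6, 235.2, 62.8]
tcp_rot: [-2.373, 1.56, -2.633]
contact_force: [0.1, 0.3, 0.5]
grip_width: 3.0
```

```bash
python3 p.py 461 -256.4 120 9.8
```

```text
t 2.8 tcp [430.6 235.2  62.8] psi 75.1 tilt 0.63 q1,6 [ 0.34 -0.96] w 3.0 F [0.1 0.3 0.5] | shift [-0.0549 -0.4676  0.1556] turn 65.3 len 0.496
```

The fingers close at only about 70 mm/s, so I lifted before they had gripped. I'll reopen and look.

Call:
step_arm([
  [[-0.01, 0, 0, 0], [-0.02, 0, 0, 0], [-0.02, 0, 0, 0], [-0.02, 0, 0, 0], [-0.02, 0, 0, 0]],
], jaw=0.5)

```text
time: 3.22
tool_pos: [430.3, 235.1, 82.1]
tcp_rot: [-2.385, 1.559, -2.645]
contact_force: [0.3, 0.0, -0.1]
grip_width: 31.5
```

```bash
cat > w.py <<'E'
from p import *
def handle(z=5):
    c=cap('wrist');hsv=cv2.cvtColor(c['color'],cv2.COLOR_RGB2HSV)
    m=cv2.inRange(hsv,(0,0,0),(180,255,70));m[226:]=0;m[:60]=0;m[:,:255]=0;m[:,380:]=0
    cs,_=cv2.findContours(m,cv2.RETR_EXTERNAL,cv2.CHAIN_APPROX_NONE);k=max(cs,key=cv2.contourArea)
    print(cv2.boundingRect(k));P=np.array([ray(c,*p[0],z,True)[:2] for p in k],np.float32)
    return c,P
E
python3 - <<'E'
from w import *
c,P=handle();print(cv2.minAreaRect(P))
c=cap('top');hsv=cv2.cvtColor(c['color'],cv2.COLOR_RGB2HSV)
cap('wrist','w2.png');plan(431,235.4,2.5,75)
E
```

```text
(308, 162, 14, 50)
((415.77294921875, 236.81082153320312), (9.932113647460938, 39.08720397949219), 75.20748138427734)
t 3.37 tcp [430.3 235.1  81.9] psi 75.1 tilt 0.73 q1,6 [ 0.34 -0.96] w 43.1 F [ 0.6  0.  -0.3] | shift [0.0794 0.0012 0.0014] turn 0.1 len 0.079
```

View pics/w2.png

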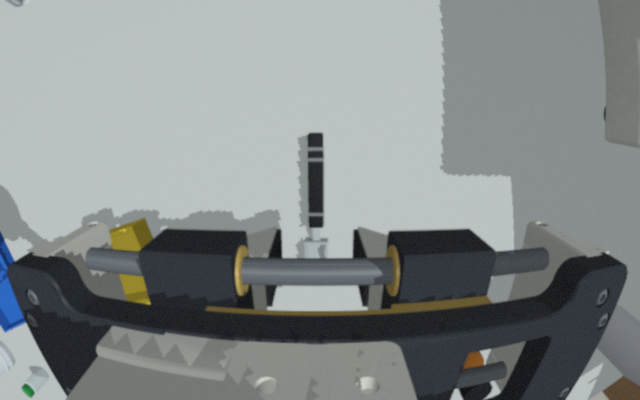

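The scoop is undisturbed: its handle is still at column 316 between the pads. I'll retry, waiting for the fingers this time.

Call:
step_arm([
  [[0.03, 0, 0.001, 0], [0.05, 0, 0.001, 0], [0.065, 0, 0.001, 0], [0.075, 0, 0.001, 0], [0.079, 0, 0.001, 0]],
])

```text
time: 3.78
tool_pos: [429.4, 234.0, 1.2]
tcp_rot: [-2.421, 1.555, -2.682]
contact_force: [0.8, 0.2, 0.6]
grip_width: 45.6
```

Call:
step_arm([
  [[0.001, 0, 0, 0], [0.001, 0, 0, 0], [0.001, 0, 0, 0], [0.001, 0, 0, 0], [0.001, 0, 0, 0]],
], jaw=1)

```text
time: 4.2
tool_pos: [429.6, 233.9, 0.5]
tcp_rot: [-2.409, 1.555, -2.669]
contact_force: [0.8, -0.2, 0.3]
grip_width: 17.1
```

Call:
step_arm([
  [[0, 0, 0, 0], [0, 0, 0, 0], [0, 0, 0, 0], [0, 0, 0, 0], [0, 0, 0, 0]],
])

```text
time: 4.62
tool_pos: [429.6, 233.9, 0.7]
tcp_rot: [-2.402, 1.555, -2.662]
contact_force: [-0.5, -1.1, 2.2]
grip_width: 11.7
```

Call:
step_arm([
  [[-0.01, 0, 0, 0], [-0.03, 0, 0, 0], [-0.06, 0, 0, 0], [-0.09, 0, 0, 0], [-0.12, 0, 0, 0]],
])

```text
time: 5.03
tool_pos: [430.8, 234.6, 122.4]
tcp_rot: [-2.411, 1.555, -2.672]
contact_force: [1.4, -1.0, -0.5]
grip_width: 11.7
```

```bash
python3 p.py 461 -256.4 120 9.8
```

```text
t 5.03 tcp [430.8 234.6 122.4] psi 75.1 tilt 0.9 q1,6 [ 0.34 -0.97] w 11.7 F [ 1.4 -1.  -0.5] | shift [ 0.0055 -0.4666  0.1558] turn 65.3 len 0.492
```

Call:
step_arm([
  [[0, -0.035, 0.012, 5], [0, -0.073, 0.024, 10], [0, -0.111, 0.037, 16], [0, -0.145, 0.049, 22], [0, -0.17, 0.057, 27]],
])

```text
time: 5.45
tool_pos: [442.1, 53.2, 124.4]
tcp_rot: [-1.876, 1.556, -2.613]
contact_force: [-0.0, 0.7, 0.0]
grip_width: 11.8
```

```bash
python3 p.py 461 -256.4 120 9.8
```

```text
t 5.45 tcp [442.1  53.2 124.4] psi 47.7 tilt 0.86 q1,6 [-0.05 -0.87] w 11.8 F [-0.   0.7  0. ] | shift [ 0.0065 -0.2163  0.2223] turn 37.9 len 0.31
```

Call:
step_arm([
  [[0, -0.025, 0.026, 6], [0, -0.05, 0.052, 12], [0, -0.075, 0.078, 18], [0, -0.1, 0.104, 24], [0, -0.122, 0.126, 28]],
])

```text
time: 5.87
tool_pos: [453.2, -124.0, 126.4]
tcp_rot: [-1.325, 1.556, -2.557]
contact_force: [1.5, 0.3, -1.3]
grip_width: 11.3
```

```bash
python3 p.py 461 -256.4 120 9.8
```

```text
t 5.87 tcp [ 453.2 -124.   126.4] psi 19.4 tilt 0.84 q1,6 [-0.42 -0.75] w 11.3 F [ 1.5  0.3 -1.3] | shift [ 0.0074 -0.0364  0.1275] turn 9.6 len 0.133
```

Call:
step_arm([
  [[0.002, -0.01, 0.035, 4], [0.004, -0.02, 0.07, 8], [0.006, -0.03, 0.105, 9.6], [0.007, -0.036, 0.127, 9.6], [0.007, -0.036, 0.127, 9.6]],
])

```text
time: 6.28
tool_pos: [461.4, -260.4, 120.8]
tcp_rot: [-0.977, 1.556, -2.381]
contact_force: [-0.0, -0.9, -0.2]
grip_width: 11.6
```

Call:
step_arm([
  [[0.02, 0, 0, 0], [0.05, 0, 0, 0], [0.07, 0, 0, 0], [0.08, 0, 0, 0], [0.08, 0, 0, 0]],
])

```text
time: 6.7
tool_pos: [459.4, -259.8, 39.2]
tcp_rot: [-1.256, 1.555, -2.66]
contact_force: [-0.9, 0.0, -0.4]
grip_width: 11.8
```

```bash
python3 p.py 461 -256.4 6 9.8;  python3 -c "
from h import *
cap('wrist','w3.png')"
```

```text
t 6.7 tcp [ 459.4 -259.8   39.2] psi 9.6 tilt 0.92 q1,6 [-0.65 -0.8 ] w 11.8 F [-0.9  0.  -0.4] | shift [ 0.0331  0.0027 -0.0032] turn -0.2 len 0.033
```

View pics/w3.png

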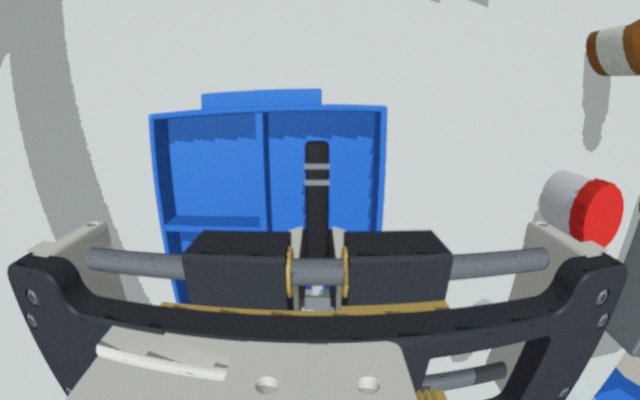

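The scoop is at column 317, between the slot walls at about 268 and 375. I'll lower it and open only slightly.

Call:
step_arm([
  [[0.01, 0.003, -0.003, 0], [0.02, 0.003, -0.003, 0], [0.028, 0.003, -0.003, 0], [0.033, 0.003, -0.003, 0], [0.033, 0.003, -0.003, 0]],
])

```text
time: 7.17
tool_pos: [461.7, -256.8, 6.4]
tcp_rot: [-1.218, 1.555, -2.622]
contact_force: [0.0, 0.4, -0.7]
grip_width: 11.7
```

Call:
step_arm([
  [[0, 0, 0, 0], [0, 0, 0, 0], [0, 0, 0, 0], [-0.005, 0, 0, 0], [-0.02, 0, 0, 0]],
], jaw=0.77)

```text
time: 7.58
tool_pos: [461.0, -256.0, 25.6]
tcp_rot: [-1.392, 1.553, -2.795]
contact_force: [0.1, -0.5, -0.3]
grip_width: 21.4
```

Call:
step_arm([
  [[-0.03, 0, 0, 0], [-0.07, 0, 0, 0], [-0.1, 0, 0, 0], [-0.12, 0, 0, 0], [-0.12, 0, 0, 0]],
], jaw=0)

```text
time: 8.0
tool_pos: [465.2, -256.8, 151.0]
tcp_rot: [-0.789, 1.556, -2.193]
contact_force: [0.4, -0.6, -0.2]
grip_width: 49.8
```

```bash
python3 p.py 651.4 -209.1 140 100;  python3 -c "
from h import *
cap('wrist','w4.png')"
```

```text
t 8.0 tcp [ 465.2 -256.8  151. ] psi 9.6 tilt 0.83 q1,6 [-0.64 -0.8 ] w 49.8 F [ 0.4 -0.6 -0.2] | shift [ 0.0089  0.1916 -0.0162] turn 89.6 len 0.193
```

View pics/w4.png

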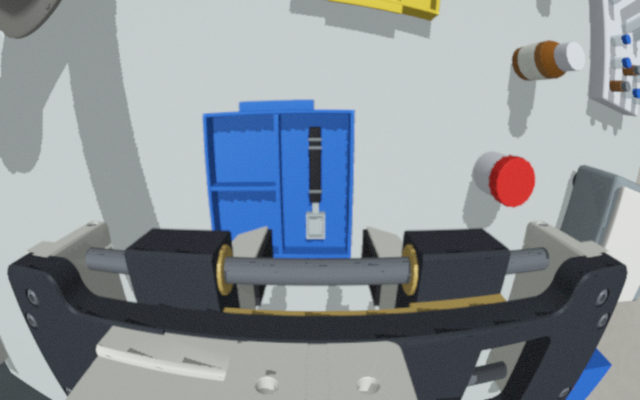

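The scoop lies flat in the blue slot, from (315,127) to (315,240). Next is the jar.

Call:
step_arm([
  [[0.002, 0.038, -0.003, 6.5], [0.003, 0.076, -0.006, 13], [0.004, 0.114, -0.01, 20], [0.004, 0.152, -0.013, 27], [0.004, 0.19, -0.016, 34]],
])

```text
time: 8.47
tool_pos: [649.6, -207.8, 140.2]
tcp_rot: [-0.584, 1.554, -2.587]
contact_force: [0.2, -0.5, -1.2]
grip_width: 87.1
```

```bash
python3 p.py 651.4 -209.1 100 55
```

```text
t 8.47 tcp [ 649.6 -207.8  140.2] psi -24.8 tilt 0.94 q1,6 [-0.42  0.02] w 87.1 F [ 0.2 -0.5 -1.2] | shift [ 0.0402  0.0025 -0.0002] turn -79.8 len 0.04
```

Call:
step_arm([
  [[0.01, 0.002, 0, 7], [0.02, 0.002, 0, 14], [0.03, 0.002, 0, 21], [0.04, 0.002, 0, 28], [0.04, 0.002, 0, 30]],
])

```text
time: 8.88
tool_pos: [648.9, -208.1, 95.7]
tcp_rot: [-0.335, 1.55, -2.868]
contact_force: [-0.2, 0.2, -0.2]
grip_width: 91.9
```

```bash
python3 p.py 651.4 -209.1 27 -55;  python3 -c "
from h import *
cap('wrist','w5.png')"
```

```text
t 8.88 tcp [ 648.9 -208.1   95.7] psi -55.1 tilt 1.22 q1,6 [-0.42  0.55] w 91.9 F [-0.2  0.2 -0.2] | shift [ 0.0687  0.0028 -0.0029] turn -0.1 len 0.069
```

View pics/w5.png

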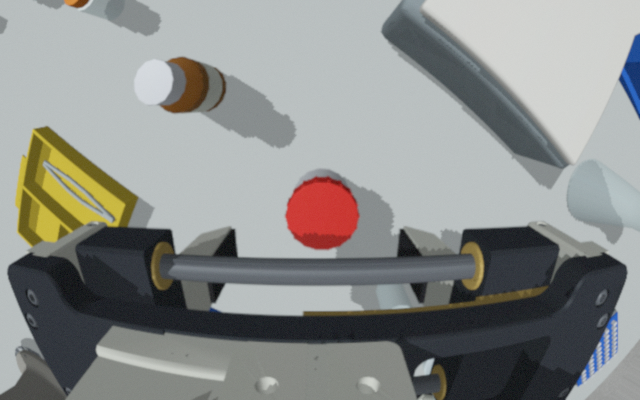

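The lid is at (322,213), centred between the pads at about 225 and 410.

```bash
python3 -c "
from p import *
c=cap('wrist');print(ray(c,322,213,56,True).round(1));plan(651.4,-209.1,27,-55)
s=bot.get_obs();print(Ro.from_euler('xyz',s['tcp_rot']).as_matrix()[:,0].round(4))"
```

```text
[ 656.4 -208.    56. ]
t 8.98 tcp [ 649.8 -208.6   97.9] psi -54.8 tilt 1.08 q1,6 [-0.42  0.54] w 91.9 F [-0.6  0.5 -0. ] | shift [ 0.0709  0.0017 -0.0023] turn 0.2 len 0.071
[-0.0175 -0.007  -0.9998]
```

Call:
step_arm([
  [[0.015, 0.003, -0.003, 0], [0.03, 0.003, -0.003, 0], [0.045, 0.003, -0.003, 0], [0.06, 0.003, -0.003, 0], [0.068, 0.003, -0.003, 0]],
])

```text
time: 9.4
tool_pos: [651.5, -209.3, 26.5]
tcp_rot: [-0.367, 1.549, -2.893]
contact_force: [-0.4, 0.8, -0.1]
grip_width: 91.5
```

Call:
step_arm([
  [[0, 0, 0, 0], [0, 0, 0, 0], [0, 0, 0, 0], [0, 0, 0, 0], [0, 0, 0, 0]],
], jaw=1)

```text
time: 9.82
tool_pos: [652.1, -209.5, 27.6]
tcp_rot: [-0.306, 1.551, -2.832]
contact_force: [0.2, -0.1, 0.2]
grip_width: 62.9
```

Call:
step_arm([
  [[0, 0, 0, 0], [0, 0, 0, 0], [0, 0, 0, 0], [0, 0, 0, 0], [0, 0, 0, 0]],
])

```text
time: 10.23
tool_pos: [652.6, -209.7, 28.4]
tcp_rot: [-0.259, 1.552, -2.784]
contact_force: [-0.9, -0.5, 5.1]
grip_width: 49.9
```

```bash
python3 p.py 385.9 -232.9 120 9.8
```

```text
t 10.23 tcp [ 652.6 -209.7   28.4] psi -54.7 tilt 1.1 q1,6 [-0.42  0.55] w 49.9 F [-0.9 -0.5  5.1] | shift [-0.0866 -0.1356  0.2327] turn -64.5 len 0.283
```

Call:
step_arm([
  [[-0.005, 0, 0, 0], [-0.02, 0, 0, 0], [-0.05, -0.005, 0.01, -4], [-0.07, -0.02, 0.035, -11], [-0.085, -0.035, 0.06, -18]],
])

```text
time: 10.65
tool_pos: [585.0, -215.3, 116.2]
tcp_rot: [-0.49, 1.553, -2.695]
contact_force: [-0.2, 0.1, -0.7]
grip_width: 49.4
```

```bash
python3 p.py 385.9 -232.9 110 9.8
```

```text
t 10.65 tcp [ 585.  -215.3  116.2] psi -36.3 tilt 1.02 q1,6 [-0.47  0.17] w 49.4 F [-0.2  0.1 -0.7] | shift [ 0.0096 -0.1499  0.132 ] turn -46.1 len 0.2
```

Call:
step_arm([
  [[0, -0.026, 0.023, -6], [0, -0.052, 0.046, -13], [0, -0.078, 0.069, -20], [0, -0.104, 0.092, -27], [0, -0.125, 0.11, -34]],
])

```text
time: 11.07
tool_pos: [416.6, -229.4, 119.1]
tcp_rot: [-1.142, 1.552, -2.747]
contact_force: [-0.1, 0.3, -0.8]
grip_width: 49.4
```

```bash
python3 p.py 385.9 -232.9 90 9.8
```

```text
t 11.07 tcp [ 416.6 -229.4  119.1] psi -2.0 tilt 1.07 q1,6 [-0.65 -0.61] w 49.4 F [-0.1  0.3 -0.8] | shift [ 0.0296 -0.03    0.0043] turn -11.8 len 0.042
```

Call:
step_arm([
  [[0.005, -0.012, 0.001, -5], [0.012, -0.024, 0.003, -11], [0.02, -0.03, 0.004, -11.8], [0.028, -0.03, 0.004, -11.8], [0.03, -0.03, 0.004, -11.8]],
])

```text
time: 11.48
tool_pos: [385.4, -232.3, 88.7]
tcp_rot: [-1.423, 1.551, -2.824]
contact_force: [-0.2, -0.4, -0.4]
grip_width: 49.4
```

```bash
python3 p.py 385.9 -232.9 33 9.8;  python3 -c "
from h import *
cap('wrist','w6.png')"
```

```text
t 11.48 tcp [ 385.4 -232.3   88.7] psi 9.7 tilt 1.11 q1,6 [-0.7  -0.86] w 49.4 F [-0.2 -0.4 -0.4] | shift [0.0557 0.0014 0.0006] turn -0.1 len 0.056
```

View pics/w6.png

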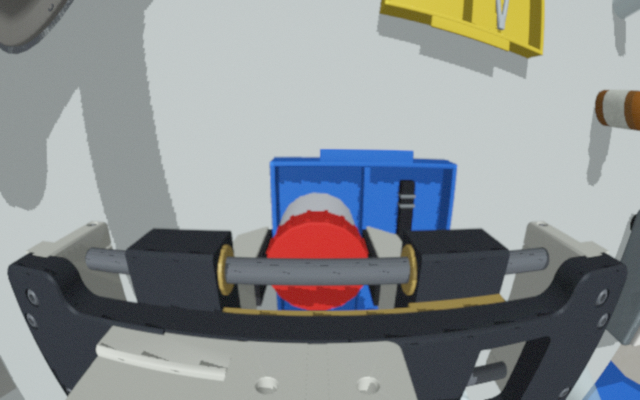

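The jar body is at column 318, in the cell between walls at 276 and 366. I'll lower it.

Call:
step_arm([
  [[0.015, 0.001, 0.001, 0], [0.03, 0.001, 0.001, 0], [0.042, 0.001, 0.001, 0], [0.05, 0.001, 0.001, 0], [0.052, 0.001, 0.001, 0]],
])

```text
time: 11.95
tool_pos: [386.0, -233.0, 35.7]
tcp_rot: [-1.499, 1.551, -2.899]
contact_force: [0.8, 0.3, -0.7]
grip_width: 49.3
```

```bash
python3 p.py 385.9 -232.9 33 9.8
```

```text
t 11.95 tcp [ 386.  -233.    35.7] psi 9.8 tilt 1.16 q1,6 [-0.7  -0.85] w 49.3 F [ 0.8  0.3 -0.7] | shift [ 0.0027 -0.0001 -0.0001] turn -0.0 len 0.003
```

Call:
step_arm([
  [[0.001, 0, 0, 0], [0.002, 0, 0, 0], [0.003, 0, 0, 0], [0.003, 0, 0, 0], [0.003, 0, 0, 0]],
])

```text
time: 12.37
tool_pos: [386.2, -233.2, 33.1]
tcp_rot: [-1.466, 1.551, -2.867]
contact_force: [1.2, -0.3, -0.1]
grip_width: 49.5
```

Call:
step_arm([
  [[0, 0, 0, 0], [0, 0, 0, 0], [0, 0, 0, 0], [0, 0, 0, 0], [0, 0, 0, 0]],
], jaw=0.15)

```text
time: 12.78
tool_pos: [386.2, -233.2, 33.2]
tcp_rot: [-1.456, 1.551, -2.857]
contact_force: [-0.1, -0.2, -0.5]
grip_width: 76.6
```

Call:
step_arm([
  [[-0.015, 0, 0, 0], [-0.045, 0, 0, 0], [-0.08, 0, 0, 0], [-0.1, 0, 0, 0], [-0.1, 0, 0, 0]],
])

```text
time: 13.2
tool_pos: [390.2, -234.2, 137.2]
tcp_rot: [-1.034, 1.554, -2.434]
contact_force: [0.6, -0.4, 0.1]
grip_width: 77.9
```

```bash
python3 p.py 611.2 -318.5 130 -35
```

```text
t 13.2 tcp [ 390.2 -234.2  137.2] psi 9.8 tilt 0.95 q1,6 [-0.7  -0.86] w 77.9 F [ 0.6 -0.4  0.1] | shift [0.0053 0.2037 0.1204] turn 44.8 len 0.237
```

Call:
step_arm([
  [[0, 0.033, 0.02, 0], [0, 0.068, 0.04, 0], [0, 0.103, 0.061, 0], [0, 0.138, 0.081, 0], [0, 0.165, 0.098, 0]],
])

```text
time: 13.62
tool_pos: [571.5, -303.2, 134.3]
tcp_rot: [-1.062, 1.554, -2.462]
contact_force: [-0.5, -0.1, 0.4]
grip_width: 78.0
```

```bash
python3 p.py 611.2 -318.5 100 9.8
```

```text
t 13.62 tcp [ 571.5 -303.2  134.3] psi 9.8 tilt 0.95 q1,6 [-0.6  -0.76] w 78.0 F [-0.5 -0.1  0.4] | shift [0.034  0.0371 0.0215] turn -0.0 len 0.055
```

Call:
step_arm([
  [[0.005, 0.015, 0.009, 0], [0.012, 0.03, 0.017, 0], [0.022, 0.037, 0.0215, 0], [0.03, 0.037, 0.0215, 0], [0.034, 0.037, 0.0215, 0]],
])

```text
time: 14.03
tool_pos: [609.6, -317.7, 97.0]
tcp_rot: [-1.298, 1.552, -2.698]
contact_force: [-0.6, 0.4, -0.3]
grip_width: 78.1
```

Run:
```python
from p import *
c=cap('wrist','w7.png');hsv=cv2.cvtColor(c['color'],cv2.COLOR_RGB2HSV)
m=cv2.inRange(hsv,(50,100,40),(85,255,255));k=max(cv2.findContours(m,0,1)[0],key=cv2.contourArea)
(u,v),r=cv2.minEnclosingCircle(k);print(u,v,r,ray(c,u,v,60,True).round(1));plan(611.2,-318.5,23,9.8)
```

```text
320.50897216796875 222.58084106445312 18.747175216674805 [ 612.5 -317.3   60. ]
t 14.08 tcp [ 609.2 -317.6   97. ] psi 9.8 tilt 1.08 q1,6 [-0.58 -0.75] w 78.3 F [-0.3  0.3 -0.7] | shift [0.074  0.0031 0.0009] turn -0.0 len 0.074
```

View pics/w7.png

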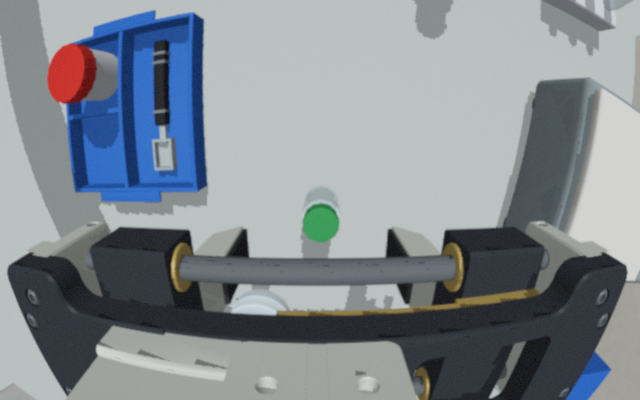

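The jar stands in its cell. The green cap is at (320,222), centred in the jaws, and the wrist and top estimates agree to about 1.5 mm.

Call:
step_arm([
  [[0.02, 0.003, 0.001, 0], [0.04, 0.003, 0.001, 0], [0.058, 0.003, 0.001, 0], [0.068, 0.003, 0.001, 0], [0.073, 0.003, 0.001, 0]],
])

```text
time: 14.5
tool_pos: [609.7, -318.0, 22.7]
tcp_rot: [-1.431, 1.55, -2.832]
contact_force: [0.4, 0.2, 0.6]
grip_width: 77.9
```

Call:
step_arm([
  [[0.001, 0, 0, 0], [0.001, 0, 0, 0], [0.001, 0, 0, 0], [0.001, 0, 0, 0], [0.001, 0, 0, 0]],
], jaw=1)

```text
time: 14.92
tool_pos: [610.2, -318.3, 22.8]
tcp_rot: [-1.361, 1.551, -2.761]
contact_force: [0.8, 0.7, -1.2]
grip_width: 49.7
```

Call:
step_arm([
  [[0, 0, 0, 0], [0, 0, 0, 0], [0, 0, 0, 0], [0, 0, 0, 0], [0, 0, 0, 0]],
])

```text
time: 15.33
tool_pos: [610.4, -318.4, 23.1]
tcp_rot: [-1.335, 1.552, -2.735]
contact_force: [0.7, 0.7, 1.2]
grip_width: 27.2
```

```bash
python3 p.py 398.1 -303.8 100 9.8
```

```text
t 15.33 tcp [ 610.4 -318.4   23.1] psi 9.7 tilt 1.08 q1,6 [-0.58 -0.75] w 27.2 F [0.7 0.7 1.2] | shift [-0.0733 -0.2082 -0.05  ] turn -0.1 len 0.226
```

Call:
step_arm([
  [[-0.002, 0, 0, 0], [-0.015, 0, 0, 0], [-0.045, 0, 0, 0], [-0.075, -0.02, -0.005, 0], [-0.08, -0.055, -0.013, 0]],
])

```text
time: 15.75
tool_pos: [559.6, -315.8, 110.1]
tcp_rot: [-0.657, 1.555, -2.055]
contact_force: [0.3, -0.7, 0.2]
grip_width: 27.4
```

```bash
python3 p.py 398.1 -303.8 100 9.8
```

```text
t 15.75 tcp [ 559.6 -315.8  110.1] psi 9.9 tilt 0.91 q1,6 [-0.63 -0.79] w 27.4 F [ 0.3 -0.7  0.2] | shift [ 0.0111 -0.157  -0.0396] turn 0.1 len 0.162
```

Call:
step_arm([
  [[0.002, -0.037, -0.009, 0], [0.004, -0.075, -0.019, 0], [0.006, -0.112, -0.028, 0], [0.008, -0.145, -0.036, 0], [0.01, -0.157, -0.04, 0]],
])

```text
time: 16.17
tool_pos: [394.1, -302.5, 101.9]
tcp_rot: [-0.79, 1.555, -2.189]
contact_force: [-0.2, 0.1, -0.7]
grip_width: 27.1
```

```bash
python3 p.py 398.1 -303.8 28 9.8
```

```text
t 16.17 tcp [ 394.1 -302.5  101.9] psi 9.8 tilt 0.93 q1,6 [-0.8  -0.96] w 27.1 F [-0.2  0.1 -0.7] | shift [0.0739 0.0046 0.0011] turn -0.0 len 0.074
```

Call:
step_arm([
  [[0.02, 0.005, 0.001, 0], [0.04, 0.005, 0.001, 0], [0.057, 0.005, 0.001, 0], [0.067, 0.005, 0.001, 0], [0.07, 0.005, 0.001, 0]],
])

```text
time: 16.58
tool_pos: [398.0, -303.2, 31.1]
tcp_rot: [-0.912, 1.555, -2.312]
contact_force: [0.3, 0.1, 0.8]
grip_width: 27.1
```

```bash
python3 p.py 398.1 -303.8 28 9.8
```

```text
t 16.58 tcp [ 398.  -303.2   31.1] psi 9.8 tilt 0.92 q1,6 [-0.79 -0.95] w 27.1 F [0.3 0.1 0.8] | shift [ 0.0031 -0.      0.0006] turn -0.0 len 0.003
```

Call:
step_arm([
  [[0.001, 0, 0, 0], [0.002, 0, 0, 0], [0.003, 0, 0, 0], [0.003, 0, 0, 0], [0.003, 0, 0, 0]],
])

```text
time: 17.0
tool_pos: [398.3, -303.4, 28.6]
tcp_rot: [-0.85, 1.555, -2.25]
contact_force: [0.0, 0.3, -0.3]
grip_width: 27.6
```

Call:
step_arm([
  [[0, 0, 0, 0], [0, 0, 0, 0], [0, 0, 0, 0], [0, 0, 0, 0], [0, 0, 0, 0]],
], jaw=0.3)

```text
time: 17.42
tool_pos: [398.3, -303.5, 28.7]
tcp_rot: [-0.842, 1.555, -2.242]
contact_force: [0.6, -0.6, 0.2]
grip_width: 56.0
```

Call:
step_arm([
  [[-0.015, 0, 0, 0], [-0.045, 0, 0, 0], [-0.085, 0, 0, 0], [-0.11, 0, 0, 0], [-0.12, 0, 0, 0]],
])

```text
time: 17.83
tool_pos: [400.9, -303.2, 152.7]
tcp_rot: [-0.477, 1.553, -1.877]
contact_force: [0.4, -0.1, 0.7]
grip_width: 64.3
```

```bash
python3 p.py 692 59.7 150 -80
```

```text
t 17.83 tcp [ 400.9 -303.2  152.7] psi 9.8 tilt 1.03 q1,6 [-0.79 -0.95] w 64.3 F [ 0.4 -0.1  0.7] | shift [-0.0051  0.3486 -0.308 ] turn 89.8 len 0.465
```

Call:
step_arm([
  [[0, 0.028, -0.025, 7], [0, 0.058, -0.051, 14], [0, 0.088, -0.078, 21], [0, 0.118, -0.104, 28], [0, 0.148, -0.131, 35]],
])

```text
time: 18.25
tool_pos: [516.4, -159.0, 149.7]
tcp_rot: [0.101, 1.553, -1.864]
contact_force: [0.6, -0.5, -0.4]
grip_width: 64.3
```

```bash
python3 p.py 692 59.7 150 -80
```

```text
t 18.25 tcp [ 516.4 -159.   149.7] psi -22.6 tilt 1.04 q1,6 [-0.43 -0.03] w 64.3 F [ 0.6 -0.5 -0.4] | shift [-0.005   0.0782 -0.2693] turn 57.4 len 0.28
```

Call:
step_arm([
  [[0, 0.01, -0.035, 7], [0, 0.02, -0.072, 14], [0, 0.032, -0.11, 21], [0, 0.043, -0.148, 28], [0, 0.054, -0.186, 35]],
])

```text
time: 18.67
tool_pos: [638.6, -6.2, 146.4]
tcp_rot: [0.7, 1.553, -1.872]
contact_force: [0.7, -1.3, -0.2]
grip_width: 64.0
```

```bash
python3 p.py 692 59.7 120 -80
```

```text
t 18.67 tcp [638.6  -6.2 146.4] psi -57.3 tilt 1.04 q1,6 [-0.12  0.89] w 64.0 F [ 0.7 -1.3 -0.2] | shift [ 0.0249 -0.0269 -0.0809] turn 22.7 len 0.089
```

Call:
step_arm([
  [[0.002, -0.009, -0.027, 7], [0.008, -0.018, -0.054, 14], [0.015, -0.027, -0.081, 21], [0.022, -0.027, -0.081, 22.7], [0.025, -0.027, -0.081, 22.7]],
])

```text
time: 19.08
tool_pos: [691.7, 61.5, 117.8]
tcp_rot: [0.964, 1.552, -2.003]
contact_force: [-0.4, -0.5, -0.9]
grip_width: 64.1
```

Run:
```python
from p import *
c=cap('wrist','w8.png');hsv=cv2.cvtColor(c['color'],cv2.COLOR_RGB2HSV)
m=cv2.inRange(hsv,(5,170,100),(20,255,255));m[:,:230]=0;m[:,410:]=0;m[270:]=0;k=max(cv2.findContours(m,0,1)[0],key=cv2.contourArea)
(u,v),r=cv2.minEnclosingCircle(k);print(u,v,r,ray(c,u,v,60,True).round(1));plan(692,59.7,24,-80)
```

```text
318.5 209.5 16.140111923217773 [695.4  60.   60. ]
t 19.13 tcp [691.1  60.4 117.8] psi -79.9 tilt 1.13 q1,6 [-0.02  1.39] w 64.3 F [ 0.2 -0.6  0.9] | shift [ 0.0937 -0.0006 -0.0019] turn 0.1 len 0.094
```

View pics/w8.png

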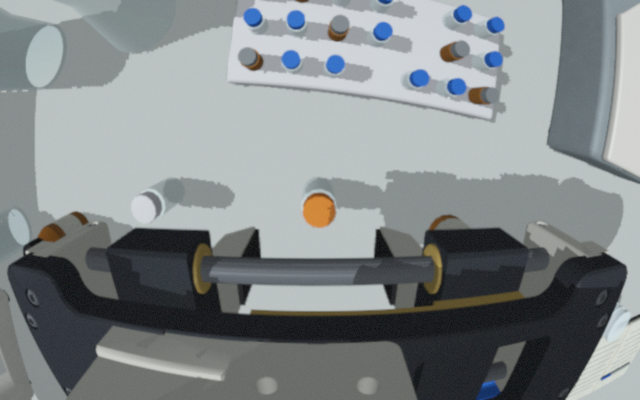

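The orange cap is at (318,209), centred between the pads. The white bottle and white vial are well clear of the gripper.

Call:
step_arm([
  [[0.025, -0.001, -0.003, 0], [0.05, -0.001, -0.003, 0], [0.072, -0.001, -0.003, 0], [0.087, -0.001, -0.003, 0], [0.093, -0.001, -0.003, 0]],
])

```text
time: 19.55
tool_pos: [691.2, 59.0, 22.3]
tcp_rot: [0.744, 1.549, -2.221]
contact_force: [0.5, -0.6, -0.9]
grip_width: 64.4
```

Call:
step_arm([
  [[0.001, 0, 0, 0], [0.001, 0, 0, 0], [0.001, 0, 0, 0], [0.001, 0, 0, 0], [0.001, 0, 0, 0]],
], jaw=1)

```text
time: 19.97
tool_pos: [691.8, 58.9, 22.7]
tcp_rot: [0.826, 1.55, -2.14]
contact_force: [-0.3, 0.8, -0.0]
grip_width: 35.3
```

Call:
step_arm([
  [[0, 0, 0, 0], [0, 0, 0, 0], [0, 0, 0, 0], [0, 0, 0, 0], [0, 0, 0, 0]],
])

```text
time: 20.38
tool_pos: [692.3, 59.0, 23.4]
tcp_rot: [0.883, 1.55, -2.082]
contact_force: [0.1, -0.3, 4.1]
grip_width: 27.3
```

```bash
python3 p.py 442 -31.6 110 1.5
```

```text
t 20.38 tcp [692.3  59.   23.4] psi -79.9 tilt 1.16 q1,6 [-0.02  1.39] w 27.3 F [ 0.1 -0.3  4.1] | shift [-0.0825  0.0466  0.2634] turn -81.4 len 0.28
```

Call:
step_arm([
  [[-0.002, 0, 0, 0], [-0.015, 0, 0, 0], [-0.05, 0, 0, 0], [-0.085, 0.005, 0.02, 4], [-0.09, 0.01, 0.055, 8.6]],
])

```text
time: 20.8
tool_pos: [645.8, 41.4, 121.1]
tcp_rot: [1.741, 1.552, -1.377]
contact_force: [1.0, -1.1, 1.3]
grip_width: 27.3
```

```bash
python3 p.py 442 -31.6 110 -88.5
```

```text
t 20.8 tcp [645.8  41.4 121.1] psi -88.6 tilt 1.06 q1,6 [-0.05  1.51] w 27.3 F [ 1.  -1.1  1.3] | shift [0.0117 0.0678 0.2055] turn -0.1 len 0.217
```

Call:
step_arm([
  [[0.002, 0.011, 0.035, 0], [0.004, 0.023, 0.071, 0], [0.006, 0.035, 0.108, 0], [0.008, 0.047, 0.145, 0], [0.01, 0.058, 0.178, 0]],
])

```text
time: 21.22
tool_pos: [466.9, -21.3, 112.1]
tcp_rot: [1.735, 1.552, -1.382]
contact_force: [0.6, -1.1, -0.6]
grip_width: 27.3
```

```bash
python3 p.py 442 -31.6 60 -88.5
```

```text
t 21.22 tcp [466.9 -21.3 112.1] psi -88.6 tilt 1.06 q1,6 [-0.2   1.36] w 27.3 F [ 0.6 -1.1 -0.6] | shift [0.0522 0.0087 0.0253] turn -0.1 len 0.059
```

Call:
step_arm([
  [[0, 0.005, 0.015, 0], [0.01, 0.009, 0.025, 0], [0.03, 0.009, 0.025, 0], [0.047, 0.009, 0.025, 0], [0.052, 0.009, 0.025, 0]],
])

```text
time: 21.63
tool_pos: [441.2, -31.9, 59.3]
tcp_rot: [1.619, 1.553, -1.499]
contact_force: [-0.9, 0.9, 0.1]
grip_width: 27.5
```

```bash
python3 p.py 442 -31.6 28.5 -88.5
```

```text
t 21.63 tcp [441.2 -31.9  59.3] psi -88.6 tilt 1.02 q1,6 [-0.23  1.33] w 27.5 F [-0.9  0.9  0.1] | shift [ 0.0308 -0.0008 -0.0008] turn -0.1 len 0.031
```

Call:
step_arm([
  [[0.01, -0.001, -0.001, 0], [0.02, -0.001, -0.001, 0], [0.026, -0.001, -0.001, 0], [0.03, -0.001, -0.001, 0], [0.03, -0.001, -0.001, 0]],
])

```text
time: 22.05
tool_pos: [442.1, -31.3, 29.1]
tcp_rot: [1.574, 1.553, -1.543]
contact_force: [0.3, -0.1, -0.5]
grip_width: 27.5
```

```bash
python3 p.py 442 -31.6 28 -88.5
```

```text
t 22.05 tcp [442.1 -31.3  29.1] psi -88.6 tilt 1.01 q1,6 [-0.23  1.34] w 27.5 F [ 0.3 -0.1 -0.5] | shift [0.0011 0.0003 0.0001] turn -0.1 len 0.001
```

Release while lowering the last millimetre, lift, then go to the black bottle.

Call:
step_arm([
  [[0.001, 0, 0, 0], [0.001, 0, 0, 0], [0.001, 0, 0, 0], [0.001, 0, 0, 0], [0.001, 0, 0, 0]],
])

```text
time: 22.47
tool_pos: [442.3, -31.4, 28.3]
tcp_rot: [1.605, 1.553, -1.512]
contact_force: [-0.3, -0.0, 0.6]
grip_width: 27.3
```

Call:
step_arm([
  [[0, 0, 0, 0], [0, 0, 0, 0], [0, 0, 0, 0], [0, 0, 0, 0], [0, 0, 0, 0]],
], jaw=0.35)

```text
time: 22.88
tool_pos: [442.3, -31.4, 28.4]
tcp_rot: [1.609, 1.553, -1.509]
contact_force: [0.7, -0.2, -0.3]
grip_width: 55.9
```

Call:
step_arm([
  [[-0.015, 0, 0, 0], [-0.045, 0, 0, 0], [-0.085, 0, 0, 0], [-0.115, 0, 0, 0], [-0.125, 0, 0, 0]],
])

```text
time: 23.3
tool_pos: [444.2, -29.5, 157.6]
tcp_rot: [1.946, 1.55, -1.171]
contact_force: [1.1, 0.7, 0.6]
grip_width: 59.6
```

```bash
python3 p.py 602 328 160 -10
```

```text
t 23.3 tcp [444.2 -29.5 157.6] psi -88.6 tilt 1.2 q1,6 [-0.23  1.33] w 59.6 F [1.1 0.7 0.6] | shift [-0.008  -0.3535 -0.1665] turn -78.6 len 0.391
```

Call:
step_arm([
  [[-0.002, -0.033, -0.016, -7], [-0.003, -0.068, -0.032, -14], [-0.004, -0.104, -0.049, -21], [-0.005, -0.14, -0.066, -28], [-0.006, -0.175, -0.083, -35]],
], jaw=0.15)

```text
time: 23.72
tool_pos: [523.3, 149.5, 161.0]
tcp_rot: [1.337, 1.55, -1.163]
contact_force: [0.4, -1.0, 0.2]
grip_width: 77.9
```

```bash
python3 p.py 602 328 160 -10
```

```text
t 23.72 tcp [523.3 149.5 161. ] psi -53.3 tilt 1.2 q1,6 [0.15 1.09] w 77.9 F [ 0.4 -1.   0.2] | shift [-0.0018 -0.096  -0.1699] turn -43.3 len 0.195
```

Call:
step_arm([
  [[0, -0.02, -0.036, -7], [0, -0.04, -0.072, -14], [0, -0.06, -0.108, -21], [0, -0.08, -0.144, -28], [0, -0.09, -0.162, -35]],
])

```text
time: 24.13
tool_pos: [599.7, 322.8, 157.5]
tcp_rot: [0.757, 1.551, -1.124]
contact_force: [-0.4, -0.5, -0.4]
grip_width: 78.5
```

```bash
python3 p.py 602 328 135 -10
```

```text
t 24.13 tcp [599.7 322.8 157.5] psi -17.8 tilt 1.14 q1,6 [0.39 0.71] w 78.5 F [-0.4 -0.5 -0.4] | shift [ 0.0225  0.0002 -0.006 ] turn -7.8 len 0.023
```

Call:
step_arm([
  [[0.005, 0, -0.003, -4], [0.012, 0, -0.006, -7.8], [0.019, 0, -0.006, -7.8], [0.022, 0, -0.006, -7.8], [0.022, 0, -0.006, -7.8]],
])

```text
time: 24.55
tool_pos: [601.2, 327.4, 134.2]
tcp_rot: [0.499, 1.551, -1.249]
contact_force: [-0.4, 0.1, -0.3]
grip_width: 77.6
```

Run:
```python
from p import *
c=cap('wrist','w9.png');hsv=cv2.cvtColor(c['color'],cv2.COLOR_RGB2HSV)
m=cv2.inRange(hsv,(0,0,0),(180,255,60));m[:,:245]=0;m[:,390:]=0;m[255:]=0;m[:150]=0;k=max(cv2.findContours(m,0,1)[0],key=cv2.contourArea)
(u,v),r=cv2.minEnclosingCircle(k);print(u,v,r,ray(c,u,v,85,True).round(1));plan(602,328,27,-10)
```

```text
317.5 208.8333282470703 20.5819091796875 [604.1 332.4  85. ]
t 24.6 tcp [601.5 327.4 135.1] psi -10.1 tilt 1.14 q1,6 [0.4  0.58] w 78.3 F [0.4 0.4 0.3] | shift [ 0.108  -0.0008 -0.0024] turn -0.1 len 0.108
```

View pics/w9.png

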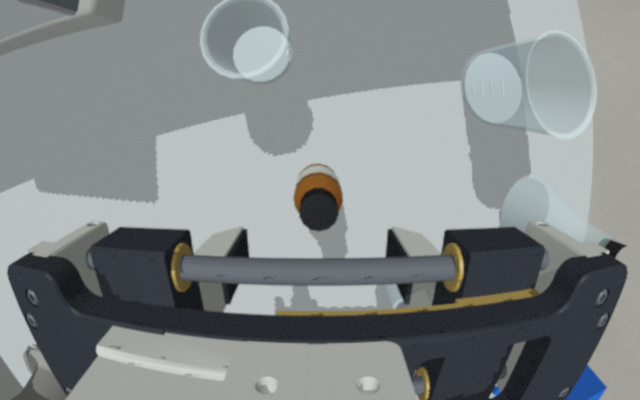

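The black cap is at (318,209), centred between the pads. The glass beakers are clear of the fingers. I'll descend and grip.

Call:
step_arm([
  [[0.025, -0.001, -0.004, 0], [0.05, -0.001, -0.004, 0], [0.07, -0.001, -0.004, 0], [0.08, -0.001, -0.004, 0], [0.08, -0.001, -0.004, 0]],
])

```text
time: 25.02
tool_pos: [600.8, 329.0, 52.9]
tcp_rot: [0.358, 1.55, -1.391]
contact_force: [-0.0, 0.6, -0.2]
grip_width: 77.9
```

```bash
python3 p.py 602 329.3 28 -10
```

```text
t 25.02 tcp [600.8 329.   52.9] psi -10.2 tilt 1.17 q1,6 [0.4  0.59] w 77.9 F [-0.   0.6 -0.2] | shift [ 0.0248  0.001  -0.001 ] turn -0.2 len 0.025
```

Call:
step_arm([
  [[0.01, 0.001, -0.001, 0], [0.018, 0.001, -0.001, 0], [0.023, 0.001, -0.001, 0], [0.025, 0.001, -0.001, 0], [0.025, 0.001, -0.001, 0]],
])

```text
time: 25.43
tool_pos: [601.9, 329.3, 27.6]
tcp_rot: [0.333, 1.55, -1.415]
contact_force: [-0.7, 0.1, 0.4]
grip_width: 78.0
```

Call:
step_arm([
  [[0, 0, 0, 0], [0, 0, 0, 0], [0, 0, 0, 0], [0, 0, 0, 0], [0, 0, 0, 0]],
], jaw=1)

```text
time: 25.85
tool_pos: [602.0, 329.3, 27.8]
tcp_rot: [0.357, 1.55, -1.392]
contact_force: [0.7, -0.1, 0.7]
grip_width: 49.4
```

Call:
step_arm([
  [[0, 0, 0, 0], [0, 0, 0, 0], [0, 0, 0, 0], [0, 0, 0, 0], [0, 0, 0, 0]],
])

```text
time: 26.27
tool_pos: [602.2, 329.4, 28.0]
tcp_rot: [0.378, 1.55, -1.371]
contact_force: [0.5, 0.8, 2.5]
grip_width: 39.5
```

Call:
step_arm([
  [[-0.002, 0, 0, 0], [-0.015, 0, 0, 0], [-0.045, 0, 0, 0], [-0.075, 0, 0, 0], [-0.085, 0, 0, 0]],
])

```text
time: 26.68
tool_pos: [603.8, 332.1, 118.9]
tcp_rot: [0.763, 1.551, -0.986]
contact_force: [1.2, -0.1, 0.5]
grip_width: 39.8
```

```bash
python3 p.py 440.1 40.4 115 1.5
```

```text
t 26.68 tcp [603.8 332.1 118.9] psi -10.2 tilt 1.16 q1,6 [0.4  0.59] w 39.8 F [ 1.2 -0.1  0.5] | shift [ 0.007  -0.1096  0.316 ] turn -11.7 len 0.335
```

Call:
step_arm([
  [[0, -0.011, 0.033, -2], [0, -0.023, 0.068, -4], [0, -0.036, 0.104, -7], [0, -0.048, 0.14, -10], [0, -0.06, 0.175, -11.7]],
])

```text
time: 27.1
tool_pos: [512.3, 169.2, 120.8]
tcp_rot: [0.554, 1.55, -0.988]
contact_force: [1.1, 0.2, -1.4]
grip_width: 39.3
```

```bash
python3 p.py 440.1 40.4 112 1.5
```

```text
t 27.1 tcp [512.3 169.2 120.8] psi 1.7 tilt 1.17 q1,6 [0.19 0.17] w 39.3 F [ 1.1  0.2 -1.4] | shift [ 0.0102 -0.0761  0.1264] turn 0.2 len 0.148
```

Call:
step_arm([
  [[0.001, -0.019, 0.031, 0], [0.002, -0.038, 0.063, 0], [0.004, -0.056, 0.094, 0], [0.007, -0.072, 0.12, 0], [0.01, -0.076, 0.126, 0]],
])

```text
time: 27.52
tool_pos: [437.6, 38.1, 112.3]
tcp_rot: [0.462, 1.551, -1.081]
contact_force: [0.7, -1.0, -1.1]
grip_width: 39.6
```

```bash
python3 p.py 440.1 40.4 65 1.5
```

```text
t 27.52 tcp [437.6  38.1 112.3] psi 1.6 tilt 1.16 q1,6 [-0.08 -0.09] w 39.6 F [ 0.7 -1.  -1.1] | shift [ 0.0473  0.0021 -0.003 ] turn 0.1 len 0.047
```

Call:
step_arm([
  [[0.005, 0.002, -0.003, 0], [0.02, 0.002, -0.003, 0], [0.035, 0.002, -0.003, 0], [0.045, 0.002, -0.003, 0], [0.047, 0.002, -0.003, 0]],
])

```text
time: 27.93
tool_pos: [439.7, 41.3, 63.8]
tcp_rot: [0.367, 1.552, -1.176]
contact_force: [-0.8, 0.4, -1.1]
grip_width: 39.6
```

```bash
python3 p.py 440.1 40.4 32.5 1.5; python3 -c "
from h import *
cap('wrist','w10.png')"
```

```text
t 27.93 tcp [439.7  41.3  63.8] psi 1.6 tilt 1.08 q1,6 [-0.07 -0.08] w 39.6 F [-0.8  0.4 -1.1] | shift [0.0313 0.0002 0.0004] turn 0.1 len 0.031
```

View pics/w10.png

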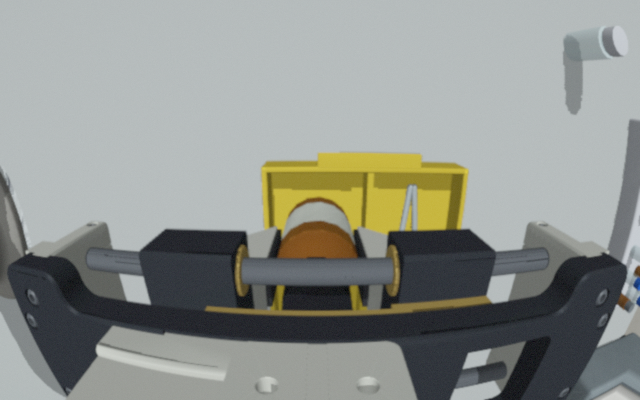

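The bottle is over its cell, between walls at 268 and 366. I'll lower it, release it and lift away.

Call:
step_arm([
  [[0.01, 0, 0, 0], [0.02, 0, 0, 0], [0.026, 0, 0, 0], [0.029, 0, 0, 0], [0.03, 0, 0, 0]],
])

```text
time: 28.4
tool_pos: [440.3, 41.0, 34.1]
tcp_rot: [0.379, 1.552, -1.163]
contact_force: [-1.0, 0.1, 0.2]
grip_width: 39.7
```

```bash
python3 p.py 440.1 40.4 32.3 1.5
```

```text
t 28.4 tcp [440.3  41.   34.1] psi 1.6 tilt 1.09 q1,6 [-0.07 -0.08] w 39.7 F [-1.   0.1  0.2] | shift [ 0.0018 -0.0002  0.0006] turn 0.1 len 0.002
```

Call:
step_arm([
  [[0.001, 0, 0, 0], [0.002, 0, 0, 0], [0.002, 0, 0, 0], [0.002, 0, 0, 0], [0.002, 0, 0, 0]],
])

```text
time: 28.82
tool_pos: [440.5, 41.0, 32.4]
tcp_rot: [0.402, 1.552, -1.141]
contact_force: [-0.1, -0.4, -1.4]
grip_width: 39.3
```

Call:
step_arm([
  [[0, 0, 0, 0], [0, 0, 0, 0], [0, 0, 0, 0], [0, 0, 0, 0], [0, 0, 0, 0]],
], jaw=0.15)

```text
time: 29.23
tool_pos: [440.5, 41.0, 32.4]
tcp_rot: [0.41, 1.552, -1.133]
contact_force: [0.1, 0.2, -0.5]
grip_width: 68.4
```

Call:
step_arm([
  [[0, 0, 0, 0], [-0.01, 0, 0, 0], [-0.035, 0, 0, 0], [-0.07, 0, 0, 0], [-0.105, 0, 0, 0]],
])

```text
time: 29.65
tool_pos: [438.8, 42.8, 138.1]
tcp_rot: [0.289, 1.553, -1.253]
contact_force: [2.1, -0.1, 0.6]
grip_width: 77.6
```

Call:
step_arm([
  [[-0.03, 0, 0, 0], [-0.06, 0, 0, 0], [-0.09, 0, 0, 0], [-0.11, 0, 0, 0], [-0.11, 0, 0, 0]],
])

```text
time: 30.07
tool_pos: [440.1, 44.7, 252.3]
tcp_rot: [0.638, 1.548, -0.905]
contact_force: [0.7, -0.8, -0.6]
grip_width: 78.0
```

```bash
python3 p.py 440 200 240 1.5
```

```text
t 30.07 tcp [440.1  44.7 252.3] psi 1.6 tilt 1.29 q1,6 [-0.06 -0.08] w 78.0 F [ 0.7 -0.8 -0.6] | shift [ 0.0096  0.0041 -0.1554] turn 0.1 len 0.156
```

Move clear sideways for a top-camera check.

Call:
step_arm([
  [[0, 0, -0.04, 0], [0, 0, -0.08, 0], [0, 0, -0.12, 0], [0, 0, -0.16, 0], [0, 0, -0.2, 0]],
])

```text
time: 30.48
tool_pos: [433.7, 246.2, 247.7]
tcp_rot: [0.586, 1.549, -0.956]
contact_force: [0.3, -0.2, -0.2]
grip_width: 77.8
```

Call:
step_arm([
  [[0, 0, -0.04, 0], [0, 0, -0.08, 0], [0, 0, -0.1, 0], [0, 0, -0.1, 0], [0, 0, -0.1, 0]],
])

```text
time: 30.9
tool_pos: [430.2, 346.6, 244.3]
tcp_rot: [0.469, 1.548, -1.072]
contact_force: [0.0, -0.6, -0.6]
grip_width: 77.9
```

Run:
```python
from p import *
c=cap('top');img=c['color'];s=cap('scene')
a=cv2.resize(img[130:310,255:485,::-1],None,fx=2.2,fy=2.2,interpolation=cv2.INTER_CUBIC)
b=cv2.resize(s['color'][120:260,140:450,::-1],(620,280),interpolation=cv2.INTER_CUBIC)
o=np.zeros((a.shape[0]+280,620,3),np.uint8)[:600];o[:280]=b;h=min(320,a.shape[0]);o[280:280+h,:a.shape[1]]=a[:h];cv2.imwrite('pics/end.png',o[:600])
hsv=cv2.cvtColor(img,cv2.COLOR_RGB2HSV)
def loc(n,lo,hi,box,z,T=None):
    m=cv2.inRange(hsv,lo,hi);x0,y0,x1,y1=box;k=np.zeros_like(m);k[y0:y1,x0:x1]=m[y0:y1,x0:x1]
    k=max(cv2.findContours(k,0,1)[0],key=cv2.contourArea);(u,v),r=cv2.minEnclosingCircle(k);p=ray(c,u,v,z)[:2]
    if T:
        t=np.radians(T[1]);d=p-T[0];p=np.array([d@[np.cos(t),np.sin(t)],d@[-np.sin(t),np.cos(t)]])
    print(n,(round(u),round(v),round(r,1)),p.round(1))
loc('jar',(0,140,60),(8,255,255),(380,210,480,305),54,B)
loc('green',(50,120,40),(85,255,255),(380,210,480,305),61,B)
loc('orange',(5,170,120),(19,255,255),(300,230,365,290),61,Y)
loc('bblack',(0,0,0),(180,255,38),(260,220,315,290),86,Y)
loc('bwhite',(0,0,140),(180,70,255),(335,140,360,160),82);loc('vwhite',(0,0,145),(180,60,255),(215,145,240,168),57)
plan(440,300,240)
```

```text
jar (423, 278, 11.7) [-35.   37.5]
green (456, 271, 6.0) [-34.9 -36.5]Traceback (most recent call last):
  File "<stdin>", line 15, in <module>
  File "<stdin>", line 9, in loc
ValueError: max() iterable argument is empty
```

View pics/end.png

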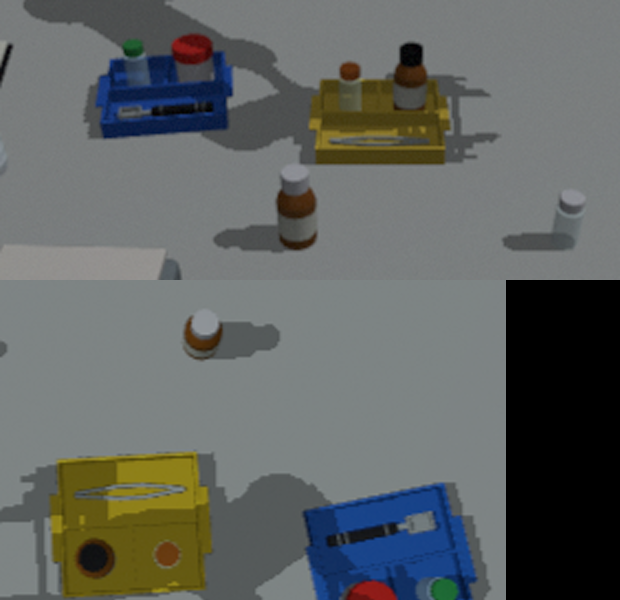

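Both kits are complete and upright in both views. The scoop spans columns 327–435 of the slot's 310–447, so it is centred. I'll measure the remaining items, then hand in.

Run:
```python
from p import *
c=cap('top');img=c['color'];hsv=cv2.cvtColor(img,cv2.COLOR_RGB2HSV)
def loc(n,lo,hi,box,z):
    m=cv2.inRange(hsv,lo,hi);x0,y0,x1,y1=box;k=np.zeros_like(m);k[y0:y1,x0:x1]=m[y0:y1,x0:x1]
    k=max(cv2.findContours(k,0,1)[0],key=cv2.contourArea);(u,v),r=cv2.minEnclosingCircle(k);print(n,ray(c,u,v,z)[:2].round(1))
loc('bwhite',(0,0,140),(180,70,255),(335,140,360,160),82);loc('vwhite',(0,0,135),(180,60,255),(215,145,240,168),57)
for n,u,v,z in(('orange',331,254.5,61),('bblack',255+94/2.2,130+277/2.2,88)):
    d=ray(c,u,v,z)[:2]-Y[0];t=np.radians(Y[1]);print(n,(d@[np.cos(t),np.sin(t)]).round(1),(d@[-np.sin(t),np.cos(t)]).round(1))
bot.close_job()
```

```text
bwhite [674.2 -75.9]
vwhite [669.  200.8]
orange -35.0 -36.1
bblack -34.7 35.6
the job is handed in; nothing more can be done
```

Both kits are made up and the job was handed in at about 31 s of the 122 s allowed. It reported no verdict.

**Last checks (top camera, tray frame, mm):**

| Item | Measured | Cell centre |
|---|---|---|
| Jar | (-35, 37.5) | (-35, 36) |
| Green vial | (-35, -36.5) | (-35, -36) |
| Orange vial | (-35, -36) | (-35, -36) |
| Black-capped bottle | (-35, 36) | (-35, 36) |

- **Upright and flat:** all four stand upright in the final pictures, and the scoop lies flat and centred in the blue slot. I judged both by eye.
- **White-capped ones:** the vial and bottle are within about 1.5 mm of where they started.

**What went wrong or disagreed:**
- The first scoop grasp missed because I lifted before the slow fingers had closed. The scoop had not been disturbed, and the second try worked.
- The colour mask for the final orange-vial check found nothing and stopped that script. I read the orange vial and black bottle positions from the check picture instead, so those two are slightly coarser.
- Wrist-camera and top-camera positions differed by up to 5 mm. I went mainly by the top camera, and the placements agreed with it.
- The tool tilt drifted to about 1.3° over the run, with no visible effect.

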